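Clear the jammed spice tins in the feed tray of a corn stall

ROBOT

A 6-joint arm with a two-finger parallel gripper is mounted at the origin on the work surface. World frame = base frame: x ahead of the robot, y to its left, z up, the work surface at z = 0. Lengths are in m, angles in rad, forces in N, time in s.
With the tool pointing down it reaches from about 0.35 to 0.775 m from the base axis. Payload 5.5 kg.
Tool frame: the origin (TCP) lies midway between the tips of the shut fingers; the grasp point (between the pads) lies 19 mm behind it; z points along the fingers, y is the line along which they close (so a half turn about z gives the same grasp; the last joint's range is limited). The gripper opens to 85 mm and grips with 20 to 120 N. Pads are 22 mm wide; open, the fingers measure 114 mm over their backs; the gripper's body (76 mm by 85 mm) begins 54 mm behind the grasp point. The pads swing forward as they close: fully open they stand 13 mm farther back than shut.
Start: joints at [0.983, 0.313, 0.046, 1.304, 0, 1.431], TCP at [0.249, 0.518, 0.231] pointing down, gripper open.
Joint ranges: [-2.76, 2.76], [-0.86, 1.69], [-1.03, 1.26], [-2.2, 2.34], [-1.47, 1.5], [-3.14, 3.14]. Speed limits (rad/s): [2.57, 2.57, 3.14, 3.14, 3.14, 3.14].

INTERFACE

Orientations are given as a rotation vector (axis times angle).
In Python, from bench import arm, vision, nets gives the robot as it stands.
- The arm moves only by the tool jog_arm, never from a script. Its argument "increments" is one flat list of numbers, 7 for each row, row after row: the turn, a rotation vector about the tool's x, y, z normalised to -1 to 1, where 1 is pi rad, then the shift along the tool's x, y, z normalised to -1 to 1, where 1 is 1 m, then the opening, from 0 (shut) to 1 (fully open). In form: [wx, wy, wz, dx, dy, dz, grip, wx, wy, wz, dx, dy, dz, grip, ...]. A call has exactly 8 rows; each row is the pose to reach, as a shift and turn from the pose commanded when the call began, along the tool's axes at that moment, turning the shorter way round; what a row does not reach only later rows make up. A row lasts 1/8 s, in which the tool goes at most 62.5 mm and 10.7 degrees, less where a joint would pass 70% of its speed; a pose out of reach is approached as far as the arm can. A call with a number of a shift or a turn outside -1 to 1 is refused whole. A call with a gripper value outside its range is refused whole. The fingers move at their own pace and stop on an object; "force" is the grip in N (left out, the last holds). Time passes only in rows, so rows that repeat a pose let the fingers close, or fill a call up. It gives the time, the measured TCP pose, the force, the opening and the grip force at its end, in the units of the state.
- arm.read_state(): the state, without advancing time (a new reading comes with each control period).
- vision.grab_frame(name): name is "scene" or "top" or "wrist"; returns the picture (400x640x3 uint8, red, green, blue); there is no depth.
- vision.get_calibration(name): a dict with "fov_y" (degrees; the focal length in pixels is half the picture's height over the tangent of half this angle, whatever the lens; pixels are square), "cx", "cy" (the principal point, pixels), "rvec" (rotation vector, rad) and "tvec" (3), from world to camera coordinates, as OpenCV has them; the wrist camera has in their place "mount" (4x4, takes a point from camera to tool coordinates, whose origin is the TCP and whose axes are the flange's). Camera axes: x right, y down, z forward; pixel columns grow to the right and rows downward; lengths in m; the calibration is good to about 2 mm. A picture is of the moment at which its call begins: read the wrist's pose just before it. get_calibration takes no time and is no camera call.
- arm.close_job(): hands the job in; it is judged then, once.
Trained networks look in the newest picture that a camera, given by its name, has taken for a name from the list of things; names that differ only in an ending like _2 or _b are one class to them, and where a whole thing is asked for, a point or a joint stands for the part that bears it (a point fixed in the world has none). Each returns a list of dicts, best first, with "score" (0 to 1); they miss things now and then, are a little off and sometimes report something else, mostly with a low value. They report only what shows in the picture. A call takes as long as a camera call. They do not tell look-alikes from the thing itself.
- nets.search_frame(query, camera): "rect" ([centre column, centre row, width, height] in pixels, round what is visible of it).
- nets.cut_out(query, camera): "region" (400x640 bool, what is visible of it) and "rect" ([centre column, centre row, width, height] in pixels, round what is visible of it).
- nets.tip_of(query, camera): "point" ([column, row] in pixels: a listed point, or the origin of a listed thing).
The state is a dict: "clock": time; "q": joint angles; "joint_velocities": joint speeds; "joint_torque": joint torques, N m; "position": TCP position; "eef_rot": TCP orientation; "contact_force": force on the tool from outside, world axes, zero at the start; "moment": the same for the moment, N m; "gripper_width": finger opening in m; "finger_force": force on a finger pad.
Only numpy, scipy, OpenCV 4.12 (cv2) and the standard library are available. Lean on these libraries where they do the work, as an engineer would, in place of code of your own. Each camera call takes 0.05 s, during which the arm holds its last target. There are 200 camera calls.

TASK

Two spice tins have jammed side by side at the narrow opening of the feed tray. With closed fingertips, nudge the squat tin back up its lane, then slide the tall tin through the opening until it is fully home against the sprung stop and holds the stop pushed in by more than 4 mm, and leave it so, with the squat tin staying back in the wide lane. Push gently, the tins dent easily (under about 20 N): do not grip, lift or tip them, and leave the other things on the bench alone.

Things in the scene. Friction and masses are not known exactly. Their poses are not given: they have to be found in the camera images.
- tray: Dark tray fixed to the bench, 360 x 160 mm, floor 6 mm above the bench, grey walls 6 mm thick, tops 26 mm above the bench. Origin: centre of its underside; x runs along the lane to the outlet, y across. Wide lane 134 mm across (x -0.174 to -0.034); walls taper over 40 mm (35 degrees) to the narrow opening at x = 0.006; then a straight outlet 78 mm across to x = 0.18.
- opening (a point): Centre of the narrow opening (78 mm across), on the tray floor, at tray x = 0.006, y = 0. The jammed tins stand side by side at about tray x = -0.045, y = +-0.033, touching each other and the tapering walls; either tin may be on either side. The squat one must go back 25 mm or more for the tall one to pass, about 45 mm for fingers to get in behind the tall one.
- tall: Tall round steel spice shaker, 66 mm across and 62 mm high, about 0.25 to 0.5 kg, flat bottom. Origin: centre of its underside. It stands on the tray floor and slides (it is not to be lifted).
- squat: Squat round steel spice tin, 66 mm across and 44 mm high, about 0.25 to 0.5 kg: the piece to be nudged back. Origin: centre of its underside.
- backplate (a joint): How far (m) the backplate is pushed back along the lane: an upright aluminium plate across the wide lane, 128 mm wide, 8 mm thick, top 53 mm above the bench. At 0 its face is at tray x = -0.079, just behind both tins. It slides stiffly (about 4 N), stays where it is left and ends hard at 0.065.
- stop (a joint): How far (m) the sprung stop is pushed in, towards tray +x: a rubber pad 60 mm wide, top 55 mm above the bench, before a block in the outlet. 2.5 N to start, 4.5 N more per 10 mm, ends hard at 0.012. Its free face lies somewhere from tray x = 0.066 to 0.126, not measured: find it by feel or sight. Pressed in by the tall tin it stays in several mm when let go.
- ear1: Ear of corn in its green husk lying on the bench, 215 mm long, 52 mm thick; not to be touched. Origin: on the bench under its middle.
- ear2: Another ear of corn in its husk, same size; not to be touched. Origin: on the bench under its middle.
- jar: Closed jar, 72 mm across, 110 mm high, standing on the bench; not to be touched. Origin: centre of its underside.
- brush: Butter brush lying on the bench; not to be touched.
Mind the look-alikes: they are no part of the job. What is shaped like the squat but green or red is not meant.

How it is judged:
On the way, in this order (a step that is already met when the one before it is completed fails the run):
1. the squat tin is nudged back at least 20 mm while the tall tin is still behind the opening (x of squat in the frame of tray below -0.065 m and x of tall in the frame of tray below -0.01 m), for 0.1 s.
2. the tall tin is through the opening (x of tall in the frame of tray above 0.02 m), for 0.1 s.
At the end, for the whole second after the job is handed in: The tall tin stands upright in the outlet (centred within 15 mm, its centre at least 24 mm past the opening) and holds the sprung stop pressed in by more than 4 mm; the squat tin stands upright in the wide lane (tray x below -0.04); both at rest (value of joint stop above 0.004 m and x of tall in the frame of tray above 0.03 m and y of tall in the frame of tray between -0.015 and 0.015 m and angle between each of tall, squat's own z axis and vertical below 0.1 rad and x of squat in the frame of tray below -0.04 m and linear speed of each of tall, squat below 0.02 m/s); the robot touches nothing.
It fails at once if a tin pushed or squeezed with more than 25 N (contact force between any of the fingers, the arm and tall above 25 N or contact force between any of the fingers, the arm and squat above 25 N).
It fails at once if a tin lifted off the tray or tipped (height (world z) of any of tall, squat above 0.02 m or angle between any of tall, squat's own z axis and vertical above 0.35 rad).
It fails at once if another thing on the bench moved by more than 20 mm (distance of any of ear1, ear2, jar, brush from where it was at the start of the episode above 0.02 m).
It also fails if it takes over 67 s, if anything falls off the work surface, if the arm or the gripper's body presses on something with over 40 N, if the wrist force passes 120 N, or if a joint passes its speed limit or range.

## Working session

There is one attempt and no reset: what is moved stays moved. The work goes in short steps, Python scripts to look and compute and a tool call to move; the robot and the scene stay as the last step left them, time stands still between calls to the robot, and variables do not carry over. Pictures are saved under pics/ and viewed, at most 10 in all, crops included, and the job is handed in when it is done.

Besides the shell and the picture viewer there is one more tool, called in YAML: its name, and indented under it one key for each argument. jog_arm: Moves the arm, as the interface text tells. Its arguments: {"type":"object","properties":{"increments":{"type":"array"},"force":{"type":"number"}},"required":["increments"]}

```bash
mkdir -p pics; ls
python3 - <<'E'
from bench import arm,vision,nets
import cv2
s=arm.read_state();print({k:s[k] for k in('clock','position','eef_rot','contact_force','gripper_width')})
for c in('top','scene'):
    f=vision.grab_frame(c);cv2.imwrite(f'pics/{c}0.png',f[...,::-1]);print(c,vision.get_calibration(c))
    for n in('tray','tall','squat','opening','backplate','stop'):
        try: print(n,[(r['score'],[round(float(x)) for x in r['point']]) for r in nets.tip_of(n,c)],[(r['score'],[round(float(x)) for x in r['rect']]) for r in nets.search_frame(n,c)])
        except Exception as e: print(n,e)
print(arm.read_state()['clock'])
E
```

```text
pics
{'clock': 0.0, 'position': array([0.24865891, 0.51786879, 0.23038489]), 'eef_rot': array([-6.97391282e-01, -3.06248035e+00,  2.74064435e-03]), 'contact_force': array([0.21169222, 0.1193443 , 0.01778108]), 'gripper_width': 0.0855143909950378}
top {'fov_y': 55.47736270686061, 'cx': 322.4895733024112, 'cy': 200.54095436692944, 'rvec': array([ 2.14674319, -2.18582596,  0.16760206]), 'tvec': array([0.00256914, 0.53786204, 1.27029742])}
tray [(0.56, [332, 207])] [(0.72, [332, 206, 112, 70])]
tall [(0.68, [343, 220])] [(0.68, [344, 217, 22, 21])]
squat [(0.73, [361, 266]), (0.62, [348, 200]), (0.57, [364, 153]), (0.57, [396, 266])] [(0.8, [349, 199, 22, 18]), (0.7, [363, 267, 24, 19]), (0.65, [397, 265, 24, 16]), (0.57, [369, 151, 26, 26])]
opening [(0.75, [329, 205])] [(0.65, [334, 207, 110, 66])]
backplate it knows: brush, ear, jar, opening, squat, tall, tray
stop it knows: brush, ear, jar, opening, squat, tall, tray
scene {'fov_y': 44.92778751781099, 'cx': 331.0036826945508, 'cy': 199.98598613910426, 'rvec': array([ 1.56381053,  2.12230158, -0.73628081]), 'tvec': array([ 0.15276655, -0.37348231,  1.67512079])}
tray [(0.91, [314, 199])] [(0.55, [320, 202, 139, 96])]
tall [(0.8, [311, 187])] [(0.91, [311, 178, 28, 34]), (0.66, [297, 195, 26, 21])]
squat [(0.97, [297, 203]), (0.72, [310, 144]), (0.69, [248, 247]), (0.65, [273, 136])] [(0.72, [248, 242, 29, 31]), (0.63, [309, 142, 24, 18]), (0.58, [298, 195, 28, 22])]
opening [(0.72, [319, 202]), (0.42, [314, 284]), (0.23, [316, 202])] [(0.89, [321, 202, 133, 91])]
backplate it knows: brush, ear, jar, opening, squat, tall, tray
stop it knows: brush, ear, jar, opening, squat, tall, tray
0.9
```

Run:
```python
import cv2,numpy as np
a=cv2.imread('pics/top0.png');b=cv2.imread('pics/scene0.png')
cv2.imwrite('pics/t1.png',cv2.resize(a[110:300,220:470],None,fx=3.1,fy=3.1,interpolation=2))
cv2.imwrite('pics/s1.png',cv2.resize(b[110:300,200:450],None,fx=3.1,fy=3.1,interpolation=2))
```

```text
(no output)
```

View pics/t1.png

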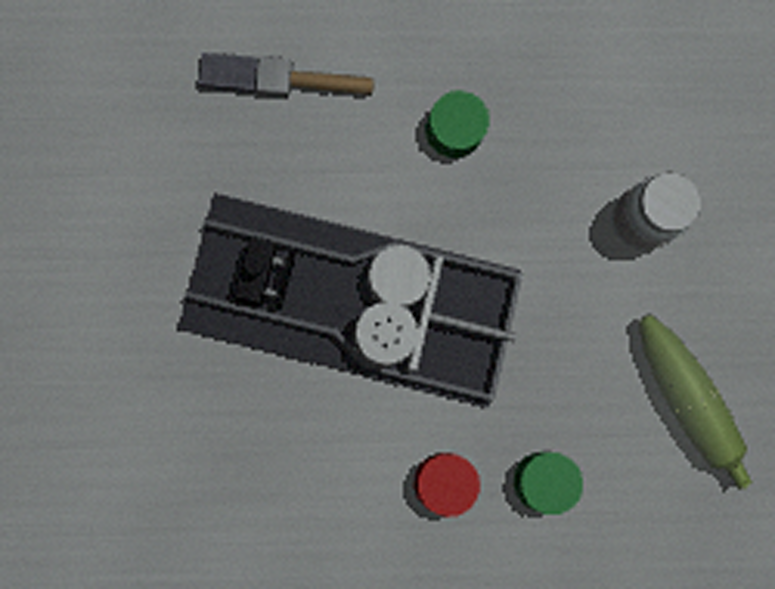

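View pics/s1.png

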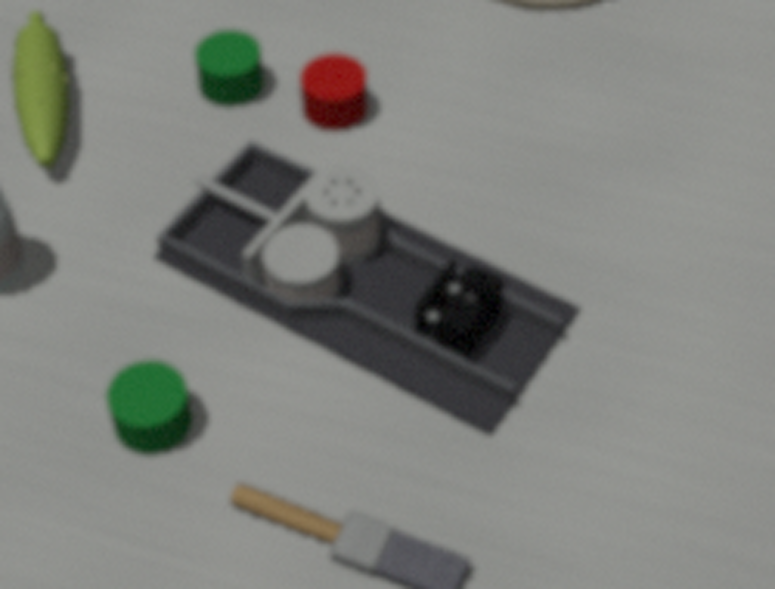

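The top crop has the outlet at left, with the stop and its black block at crop (265,275). Two steel-grey tins are jammed:
- Plain top at crop (400,275), full image about (349,199). This is the **squat**.
- Perforated top at crop (386,333), full image about (344,217). This is the **tall**, and it also stands taller in the scene view.

The green tins at full image (368,149) and (397,266) and the red one at (364,266) are look-alikes. Next I'll fit the tray pose.

```bash
cat > h.py <<'E'
import numpy as np,cv2
from bench import arm,vision,nets
from scipy.optimize import minimize
from scipy.spatial.transform import Rotation as R
C={c:vision.get_calibration(c) for c in('top','scene')}
def proj(P,c):
    k=C[c];f=200/np.tan(np.radians(k['fov_y']/2))
    p=cv2.projectPoints(np.float64(P),k['rvec'],k['tvec'],np.array([[f,0,k['cx']],[0,f,k['cy']],[0,0,1]]),None)[0]
    return p[:,0]
def back(uv,z,c):
    k=C[c];f=200/np.tan(np.radians(k['fov_y']/2));M=cv2.Rodrigues(k['rvec'])[0]
    o=-M.T@k['tvec'];d=M.T@np.array([(uv[0]-k['cx'])/f,(uv[1]-k['cy'])/f,1]);return o+d*(z-o[2])/d[2]
def T2W(p,P):
    P=np.atleast_2d(np.float64(P));c,s=np.cos(p[2]),np.sin(p[2])
    return np.c_[p[0]+c*P[:,0]-s*P[:,1],p[1]+s*P[:,0]+c*P[:,1],P[:,2]]
def W2T(p,w):
    c,s=np.cos(p[2]),np.sin(p[2]);d=np.array(w)[:2]-p[:2];return np.array([c*d[0]+s*d[1],-s*d[0]+c*d[1]])
E
python3 - <<'E'
from h import *
hulls={}
for c in('top','scene'):
    vision.grab_frame(c)
    m=nets.cut_out('tray',c)[0]['region'].astype(np.uint8)
    hulls[c]=m
    np.save(f'm_{c}.npy',m); print(c,m.sum())
P=[(x,y,z) for x in(-.18,.18) for y in(-.08,.08) for z in(0,.006)]+[(x,y,.026) for x in(-.18,-.034) for y in(-.073,.073)]+[(.18,y,.026) for y in(-.045,.045)]
H={}
for c in hulls:
    n,l,s,_=cv2.connectedComponentsWithStats(hulls[c]); m=(l==1+s[1:,4].argmax()).astype(np.uint8)
    cs=np.vstack(cv2.findContours(m,0,2)[0]);h=np.zeros((1600,2560),np.uint8);cv2.fillPoly(h,[cv2.convexHull(cs)*4],1);H[c]=cv2.dilate(h,np.ones((3,3)))
def cost(p,cams=('top','scene')):
    e=0
    for c in cams:
        q=proj(T2W(p,P),c);r=np.zeros((1600,2560),np.uint8);cv2.fillPoly(r,[cv2.convexHull(np.round(q*4).astype(np.int32))],1)
        e+=1-(r&H[c]).sum()/(r|H[c]).sum()
    return e
c0=back((332,206),.006,'top')
a=back((188/3.1+220,262/3.1+110),0.01,'top')-c0
p0=[c0[0],c0[1],np.arctan2(a[1],a[0])];print(p0)
for cams in(('top',),('scene',),('top','scene')):
    r=minimize(cost,p0,args=(cams,),method='Nelder-Mead',options=dict(initial_simplex=[p0,[p0[0]+.01,*p0[1:]],[p0[0],p0[1]+.01,p0[2]],[p0[0],p0[1],p0[2]+.05]]));print(cams,r.x,r.fun)
p=r.x;np.save('p.npy',p)
f=cv2.imread('pics/top0.png');
for n,uv,z in(('squat',(349,199),.05),('tall',(344.5,217.4),.068)):print(n,W2T(p,back(uv,z,'top')))
o=[]
for c in('top','scene'):
    f=cv2.resize(cv2.imread(f'pics/{c}0.png'),None,fx=4,fy=4)
    def L(pts,col):cv2.polylines(f,[np.round((proj(T2W(p,pts),c)+.5)*4).astype(np.int32)],False,col,1)
    for s in(1,-1):L([(-.174,s*.067,.026),(-.034,s*.067,.026),(.006,s*.039,.026),(.18,s*.039,.026)],(0,255,255))
    L([(-.18,-.08,.006),(.18,-.08,.006),(.18,.08,.006),(-.18,.08,.006),(-.18,-.08,.006)],(0,0,255))
    L([(-.079,-.064,.053),(-.079,.064,.053)],(255,0,255))
    a=np.linspace(0,6.3,40)
    for s in(1,-1):
      for z in(.05,.068): L(np.c_[-.045+.033*np.cos(a),s*.033+.033*np.sin(a),z+0*a],(255,255,0) if z<.06 else (0,255,0))
    o.append(f[560:1120,1040:1680] if c=='top' else f[560:1080,980:1620])
cv2.imwrite('pics/ov.png',np.vstack(o)[:]);cv2.imwrite('pics/ov.png',cv2.resize(np.hstack([o[0][:520],o[1]]),(800,325)))
cv2.imwrite('pics/ovt.png',o[0])
E
```

```text
top 3677
scene 4301
[np.float64(0.5217218769465388), np.float64(-0.04085133637862948), np.float64(1.3351797657718074)]
('top',) [ 0.52101094 -0.04401958  1.30933089] 0.02710172744721684
('scene',) [ 0.51893043 -0.04101919  1.30583711] 0.023958893469558484
('top', 'scene') [ 0.51961197 -0.04263628  1.30284026] 0.0675128247206146
squat [-0.04707165 -0.0337009 ]
tall [-0.04612912  0.03284627]
```

View pics/ovt.png

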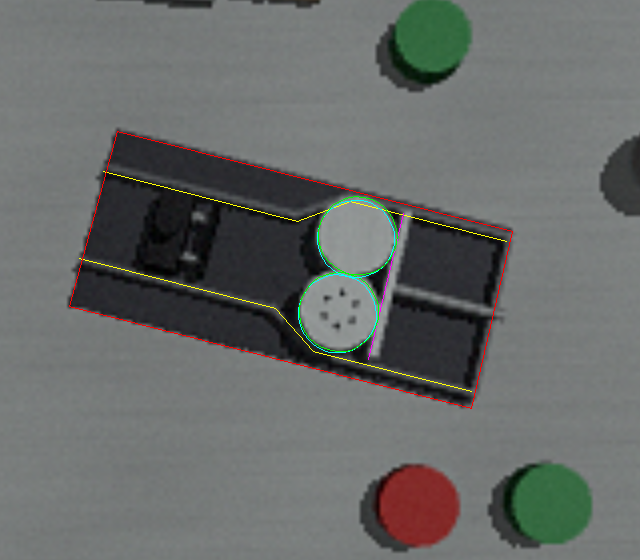

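```bash
cat >> h.py <<'E'
p=np.array([.520,-.0427,1.306])
def rt(): 
    X=np.array([np.cos(p[2]),np.sin(p[2]),0]);Y=np.array([-X[1],X[0],0]);
    return X,Y
def inc(*targets):
    s=arm.read_state();r=R.from_rotvec(s['eef_rot']);X,Y=rt()
    cands=[R.from_matrix(np.c_[np.cross(y,[0,0,-1]),y,[0,0,-1]]) for y in(Y,-Y)]
    print('t',s['clock'],'tray',W2T(p,s['position']).round(4),s['position'][2].round(4),'F',W2T([0,0,p[2]],s['contact_force']).round(2),s['contact_force'][2].round(2),'q6',s['q'][5].round(2))
    for c in cands: print('turn',((r.inv()*c).as_rotvec()/np.pi).round(4))
    for t in targets:
        print(t,'shift',r.inv().apply(T2W(p,[t])[0]-s['position']).round(4))
E
python3 - <<'E'
from h import *
inc((.012,-.018,.13),(.012,-.018,.013))
for u,v in((210,220),(220,210),(205,275)):print(W2T(p,back(((1040+u)/4,(560+v)/4),.055,'top')))
E
```

```text
t 1.1 tray [0.4706 0.4084] 0.2313 F [-0.76  0.69] -0.39 q6 1.43
turn [ 0.      0.     -0.5583]
turn [ 0.     -0.      0.4417]
(0.012, -0.018, 0.13) shift [-0.5027 -0.3733  0.1013]
(0.012, -0.018, 0.013) shift [-0.5027 -0.3733  0.2183]
[ 0.07617367 -0.01525001]
[ 0.07007659 -0.02562151]
[0.06874571 0.03111057]
```

jog_arm:
  increments: [0, 0, 0.055, -0.06, -0.045, 0.012, 0, 0, 0, 0.11, -0.12, -0.09, 0.024, 0, 0, 0, 0.165, -0.17, -0.126, 0.036, 0, 0, 0, 0.22, -0.22, -0.163, 0.048, 0, 0, 0, 0.275, -0.27, -0.2, 0.06, 0, 0, 0, 0.33, -0.32, -0.237, 0.072, 0, 0, 0, 0.385, -0.37, -0.275, 0.084, 0, 0, 0, 0.4417, -0.42, -0.312, 0.096, 0]

```text
clock: 2.1
position: [0.4788, 0.0812, 0.1414]
eef_rot: [2.5, 1.901, 0.002]
contact_force: [0.9, -0.5, -0.7]
gripper_width: 0.0002
finger_force: 0.0
```

Run:
```python
from h import *
inc((.012,-.018,.11),(.012,-.018,.013))
```

```text
t 2.1 tray [0.1088 0.0722] 0.1414 F [-0.2  -1.03] -0.65 q6 1.84
turn [-3.000e-04 -6.000e-04  9.982e-01]
turn [ 0.0004 -0.0002 -0.0018]
(0.012, -0.018, 0.11) shift [-0.0963  0.0907  0.0314]
(0.012, -0.018, 0.013) shift [-0.0963  0.0906  0.1284]
```

jog_arm:
  increments: [0, 0, 0, -0.03, 0.03, 0.01, 0, 0, 0, 0, -0.06, 0.06, 0.02, 0, 0, 0, 0, -0.09, 0.085, 0.03, 0, 0, 0, 0, -0.096, 0.09, 0.03, 0, 0, 0, 0, -0.096, 0.09, 0.05, 0, 0, 0, 0, -0.096, 0.09, 0.07, 0, 0, 0, 0, -0.096, 0.09, 0.075, 0, 0, 0, 0, -0.096, 0.09, 0.075, 0]

```text
clock: 3.1
position: [0.5394, -0.0326, 0.0666]
eef_rot: [-2.494, -1.91, 0.0]
contact_force: [-0.2, -0.2, 0.5]
gripper_width: -0.0002
finger_force: 0.0
```

Run:
```python
from h import *
inc((.012,-.018,.013),(-.006,-.018,.013))
f=vision.grab_frame('top');cv2.imwrite('pics/t2.png',cv2.resize(f[140:280,260:420,::-1],None,fx=4,fy=4))
```

```text
t 3.1 tray [ 0.0149 -0.0161] 0.0666 F [-0.28  0.16] 0.51 q6 1.63
turn [ 1.000e-04 -2.000e-04 -9.997e-01]
turn [-0.0001 -0.0001  0.0003]
(0.012, -0.018, 0.013) shift [-0.0029  0.0019  0.0536]
(-0.006, -0.018, 0.013) shift [-0.0209  0.0019  0.0536]
```

View pics/t2.png

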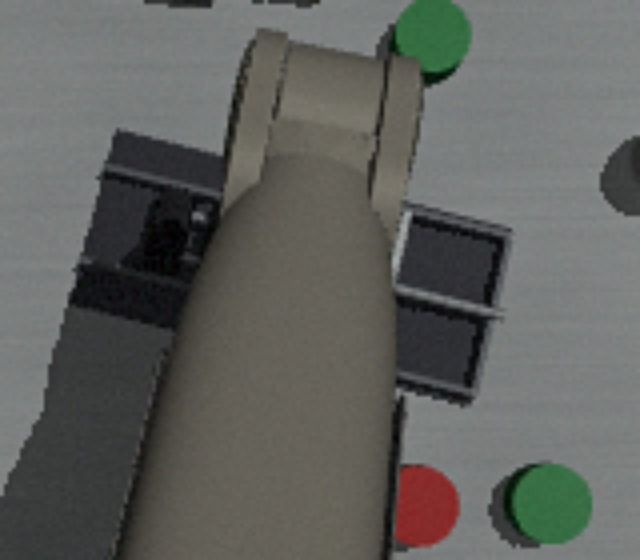

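The arm hides the tins in this view, and the stop block still shows at (190,220). I'll carry on by position and force feedback.

jog_arm:
  increments: [0, 0, 0, -0.002, 0.002, 0.015, 0, 0, 0, 0, -0.002, 0.002, 0.03, 0, 0, 0, 0, -0.002, 0.002, 0.04, 0, 0, 0, 0, -0.002, 0.002, 0.047, 0, 0, 0, 0, -0.002, 0.002, 0.052, 0, 0, 0, 0, -0.002, 0.002, 0.053, 0, 0, 0, 0, -0.002, 0.002, 0.053, 0, 0, 0, 0, -0.002, 0.002, 0.053, 0]

```text
clock: 4.15
position: [0.5414, -0.0356, 0.0137]
eef_rot: [2.495, 1.909, 0.001]
contact_force: [0.6, 0.5, 0.2]
gripper_width: 0.0005
finger_force: 0.0
```

Run:
```python
from h import *
inc((-.004,-.020,.013),(-.045,-.032,.013))
```

```text
t 4.15 tray [ 0.0124 -0.0188] 0.0137 F [ 0.6  -0.44] 0.24 q6 1.62
turn [ 1.e-04  4.e-04 -1.e+00]
turn [ 0.0003 -0.      0.    ]
(-0.004, -0.02, 0.013) shift [-0.0164  0.0012  0.0007]
(-0.045, -0.032, 0.013) shift [-0.0574  0.0132  0.0007]
```

jog_arm:
  increments: [0, 0, 0, -0.005, 0.001, 0, 0, 0, 0, 0, -0.01, 0.002, 0, 0, 0, 0, 0, -0.013, 0.003, 0, 0, 0, 0, 0, -0.015, 0.004, 0, 0, 0, 0, 0, -0.017, 0.005, 0, 0, 0, 0, 0, -0.019, 0.006, 0, 0, 0, 0, 0, -0.021, 0.007, 0, 0, 0, 0, 0, -0.023, 0.008, 0, 0]

```text
clock: 5.15
position: [0.541, -0.0571, 0.0128]
eef_rot: [-2.489, -1.907, -0.002]
contact_force: [-1.8, 9.7, 2.1]
gripper_width: 0.0001
finger_force: 4.0
```

Run:
```python
from h import *
inc((-.045,-.032,.013))
```

```text
t 5.15 tray [-0.0084 -0.024 ] 0.0128 F [8.94 4.27] 2.14 q6 1.58
turn [ 0.0023 -0.0021 -0.9994]
turn [-0.0014 -0.0014  0.0006]
(-0.045, -0.032, 0.013) shift [-0.0366  0.0079 -0.0004]
```

jog_arm:
  increments: [0, 0, 0, -0.003, 0, 0, 0, 0, 0, 0, -0.006, 0.0005, 0, 0, 0, 0, 0, -0.009, 0.001, 0, 0, 0, 0, 0, -0.012, 0.0015, 0, 0, 0, 0, 0, -0.015, 0.002, 0, 0, 0, 0, 0, -0.018, 0.0025, 0, 0, 0, 0, 0, -0.021, 0.003, 0, 0, 0, 0, 0, -0.024, 0.003, 0, 0]

```text
clock: 6.15
position: [0.5409, -0.0825, 0.0136]
eef_rot: [-2.493, -1.91, -0.007]
contact_force: [3.8, 6.9, 1.1]
gripper_width: -0.0001
finger_force: 2.7
```

Run:
```python
from h import *
inc((-.053,-.030,.013))
```

```text
t 6.15 tray [-0.033  -0.0306] 0.0136 F [ 7.64 -1.85] 1.06 q6 1.53
turn [ 0.0018  0.001  -0.9995]
turn [ 0.0006 -0.0012  0.0005]
(-0.053, -0.03, 0.013) shift [-0.02   -0.0006  0.0006]
```

jog_arm:
  increments: [0, 0, 0, -0.003, 0, 0, 0, 0, 0, 0, -0.006, 0, 0, 0, 0, 0, 0, -0.009, 0, 0, 0, 0, 0, 0, -0.012, 0, 0, 0, 0, 0, 0, -0.015, 0, 0, 0, 0, 0, 0, -0.018, 0, 0, 0, 0, 0, 0, -0.021, 0, 0, 0, 0, 0, 0, -0.024, 0, 0, 0]

```text
clock: 7.15
position: [0.5376, -0.1068, 0.0151]
eef_rot: [2.49, 1.908, 0.012]
contact_force: [8.9, 4.5, 3.4]
gripper_width: 0.0001
finger_force: 2.7
```

Run:
```python
from h import *
inc((-.04,-.028,.013))
```

```text
t 7.15 tray [-0.0573 -0.0338] 0.0151 F [ 6.67 -7.37] 3.36 q6 1.49
turn [ 0.0016  0.0041 -0.9995]
turn [ 0.0026 -0.001   0.0005]
(-0.04, -0.028, 0.013) shift [ 0.0173 -0.0058  0.0021]
```

jog_arm:
  increments: [0, 0, 0, 0.005, -0.002, 0, 0, 0, 0, 0, 0.012, -0.004, 0, 0, 0, 0, 0, 0.018, -0.005, -0.02, 0, 0, 0, 0, 0.02, -0.005, -0.06, 0, 0, 0, 0, 0.02, -0.005, -0.1, 0, 0, 0, 0, 0.05, -0.005, -0.13, 0, 0, 0, 0, 0.1, -0.005, -0.13, 0, 0, 0, 0, 0.15, -0.005, -0.13, 0]

```text
clock: 8.15
position: [0.5684, 0.0396, 0.1442]
eef_rot: [2.495, 1.906, 0.002]
contact_force: [-0.2, 0.0, 0.8]
gripper_width: 0.0
finger_force: 0.0
```

Run:
```python
from h import *
inc((-.09,.033,.10))
for c in('top','scene'):
    f=vision.grab_frame(c)
    for n in('squat','tall'):
        for r in nets.search_frame(n,c):
            w=back(r['rect'][:2],.045,c);t=W2T(p,w)
            if abs(t[1])<.09 and abs(t[0])<.2: print(c,n,r['score'],r['rect'],t)
        for r in nets.tip_of(n,c):
            t=W2T(p,back(r['point'],.006,c))
            if abs(t[1])<.09 and abs(t[0])<.2: print(c,n,'tip',r['score'],t)
    cv2.imwrite(f'pics/{c}3.png',cv2.resize(f[130:280,260:420,::-1],None,fx=2.45,fy=2.45))
a=[cv2.imread(f'pics/{c}3.png') for c in('top','scene')];cv2.imwrite('pics/b3.png',np.hstack(a))
```

```text
t 8.15 tray [ 0.0921 -0.0251] 0.1442 F [-0.04  0.19] 0.78 q6 1.77
turn [ 0.     -0.001   0.9996]
turn [ 0.0006  0.     -0.0004]
(-0.09, 0.033, 0.1) shift [-0.1822 -0.058   0.0441]
top squat 0.7 [365.2, 203.2, 22.4, 18.4] [-0.10456127 -0.03348813]
top squat tip 0.72 [-0.10223961 -0.0341953 ]
top tall 0.6 [350.3, 220.1, 23.4, 18.7] [-0.0686693   0.03511459]
top tall tip 0.61 [-0.06343602  0.03905888]
scene squat 0.78 [280.1, 189.6, 30.0, 23.1] [-0.08779116 -0.04993734]
scene squat tip 0.89 [-0.09770767 -0.04392802]
scene tall 0.67 [303.1, 173.2, 27.1, 35.7] [-0.06856406  0.03467897]
scene tall tip 0.62 [-0.07549592  0.03006014]
```

View pics/b3.png

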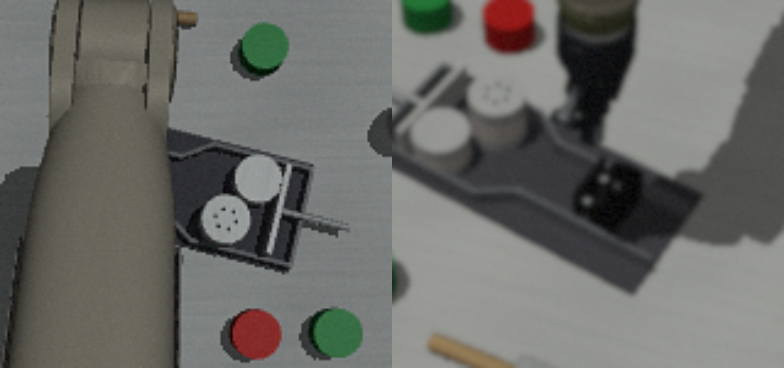

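Tall got dragged back with squat: the pictures put tall near tray (-0.065,0.034), squat near (-0.104,-0.034), and the plate just behind. I'll measure the gap precisely from the discs and plate in the top image.

Run:
```python
from h import *
f=vision.grab_frame('top');g=cv2.cvtColor(f,cv2.COLOR_RGB2GRAY)
# rectify to tray plane at height z: 1mm/px, tray x -0.18..0.02, y -.08...08
for z,n in((.053,'plate'),(.05,'squat'),(.068,'tall')):
    xs=np.arange(-.18,.0,.0005);ys=np.arange(-.08,.08,.0005);X,Y=np.meshgrid(xs,ys)
    uv=proj(T2W(p,np.c_[X.ravel(),Y.ravel(),0*X.ravel()+z]),'top').astype(np.float32).reshape(*X.shape,2)
    r=cv2.remap(g,uv[...,0],uv[...,1],1).astype(float)
    if n=='plate':
        for y0 in(-.06,.01,.025,.04,.055):
            b=r[(ys>y0-.006)&(ys<y0+.006)].mean(0)
            print(y0,[(int(x*1e3),int(v)) for x,v in zip(xs[70:160:6],b[70:160:6])])
    else:
        d=np.hypot(*np.meshgrid(np.arange(-80,81),np.arange(-80,81)));k=np.where(d<66,1/(d<66).sum(),np.where(d<78,-1/((d>=66)&(d<78)).sum(),0))
        q=cv2.filter2D(r,-1,k);half=(Y<0) if n=='squat' else (Y>0);q[~half]=-9;i=np.unravel_index(q.argmax(),q.shape);print(n,xs[i[1]],ys[i[0]],q.max())
```

```text
-0.06 [(-144, 68), (-141, 148), (-138, 150), (-135, 80), (-132, 40), (-129, 53), (-126, 71), (-123, 91), (-120, 125), (-117, 139), (-114, 146), (-111, 149), (-108, 154), (-105, 153), (-102, 155)]
0.01 [(-144, 75), (-141, 148), (-138, 153), (-135, 89), (-132, 35), (-129, 22), (-126, 15), (-123, 16), (-120, 25), (-117, 46), (-114, 47), (-111, 43), (-108, 39), (-105, 37), (-102, 38)]
0.025 [(-144, 83), (-141, 149), (-138, 156), (-135, 91), (-132, 30), (-129, 24), (-126, 14), (-123, 15), (-120, 29), (-117, 47), (-114, 47), (-111, 45), (-108, 47), (-105, 75), (-102, 142)]
0.04 [(-144, 79), (-141, 151), (-138, 158), (-135, 97), (-132, 31), (-129, 20), (-126, 18), (-123, 12), (-120, 27), (-117, 48), (-114, 47), (-111, 45), (-108, 43), (-105, 64), (-102, 128)]
0.055 [(-144, 80), (-141, 149), (-138, 159), (-135, 97), (-132, 33), (-129, 23), (-126, 18), (-123, 13), (-120, 22), (-117, 45), (-114, 47), (-111, 47), (-108, 46), (-105, 44), (-102, 46)]
squat -0.10199999999999992 -0.03499999999999996 84.51001936348233
tall -0.0704999999999999 0.0320000000000001 91.43875819573122
```

Run:
```python
from h import *
inc((-.1195,.036,.10))
```

```text
t 8.7 tray [ 0.0904 -0.0246] 0.1434 F [ 0.22 -0.46] 0.26 q6 1.76
turn [-0.      0.      0.9995]
turn [-0.     -0.     -0.0005]
(-0.1195, 0.036, 0.1) shift [-0.21   -0.0603  0.0434]
```

jog_arm:
  increments: [0, 0, 0, -0.05, -0.015, 0, 0, 0, 0, 0, -0.1, -0.03, 0, 0, 0, 0, 0, -0.15, -0.045, 0, 0, 0, 0, 0, -0.19, -0.058, 0, 0, 0, 0, 0, -0.2115, -0.061, 0.02, 0, 0, 0, 0, -0.2115, -0.061, 0.04, 0, 0, 0, 0, -0.2115, -0.061, 0.05, 0, 0, 0, 0, -0.2115, -0.061, 0.05, 0]

```text
clock: 9.7
position: [0.4528, -0.1489, 0.0929]
eef_rot: [-2.494, -1.908, 0.001]
contact_force: [0.6, 0.2, -0.1]
gripper_width: 0.0001
finger_force: 0.0
```

Run:
```python
from h import *
inc((-.1195,.036,.045))
```

```text
t 9.7 tray [-0.1201  0.037 ] 0.0929 F [ 0.38 -0.53] -0.09 q6 1.35
turn [ 2.e-04 -7.e-04 -1.e+00]
turn [-0.0004 -0.0001  0.    ]
(-0.1195, 0.036, 0.045) shift [0.0005 0.0011 0.0479]
```

jog_arm:
  increments: [0, 0, 0, 0.0005, 0, 0.01, 0, 0, 0, 0, 0.0005, 0, 0.018, 0, 0, 0, 0, 0.0005, 0, 0.022, 0, 0, 0, 0, 0.0005, 0, 0.025, 0, 0, 0, 0, 0.0005, 0, 0.028, 0, 0, 0, 0, 0.0005, 0, 0.03, 0, 0, 0, 0, 0.0005, 0, 0.032, 0, 0, 0, 0, 0.0005, 0, 0.032, 0]

```text
clock: 10.7
position: [0.4534, -0.1486, 0.0612]
eef_rot: [-2.495, -1.909, -0.0]
contact_force: [0.2, 0.7, -0.7]
gripper_width: -0.0001
finger_force: 0.0
```

Run:
```python
from h import *
inc((-.1195,.036,.016))
```

```text
t 10.7 tray [-0.1196  0.0366] 0.0612 F [ 0.73 -0.04] -0.65 q6 1.35
turn [ 1.000e-04 -1.000e-04 -9.999e-01]
turn [-0.     -0.      0.0001]
(-0.1195, 0.036, 0.016) shift [0.0001 0.0006 0.0452]
```

Past the tall tin's top with no contact. Next, past the plate's top.

jog_arm:
  increments: [0, 0, 0, 0, 0, 0.003, 0, 0, 0, 0, 0, 0, 0.006, 0, 0, 0, 0, 0, 0, 0.009, 0, 0, 0, 0, 0, 0, 0.012, 0, 0, 0, 0, 0, 0, 0.014, 0, 0, 0, 0, 0, 0, 0.016, 0, 0, 0, 0, 0, 0, 0.016, 0, 0, 0, 0, 0, 0, 0.016, 0]

```text
clock: 11.7
position: [0.4535, -0.1486, 0.0454]
eef_rot: [2.495, 1.909, 0.0]
contact_force: [-0.1, 0.3, -0.0]
gripper_width: 0.0
finger_force: 0.0
```

Run:
```python
from h import *
inc((-.1195,.036,.016))
```

```text
t 11.7 tray [-0.1196  0.0364] 0.0454 F [0.24 0.13] -0.04 q6 1.35
turn [ 0.e+00  1.e-04 -1.e+00]
turn [ 0. -0.  0.]
(-0.1195, 0.036, 0.016) shift [0.0001 0.0004 0.0294]
```

jog_arm:
  increments: [0, 0, 0, 0, 0, 0.01, 0, 0, 0, 0, 0, 0, 0.02, 0, 0, 0, 0, 0, 0, 0.027, 0, 0, 0, 0, 0, 0, 0.029, 0, 0, 0, 0, 0.003, 0.001, 0.029, 0, 0, 0, 0, 0.006, 0.002, 0.029, 0, 0, 0, 0, 0.009, 0.002, 0.029, 0, 0, 0, 0, 0.012, 0.002, 0.029, 0]

```text
clock: 12.7
position: [0.4588, -0.1375, 0.0166]
eef_rot: [2.495, 1.909, 0.0]
contact_force: [0.3, -0.5, -0.0]
gripper_width: -0.0001
finger_force: 0.0
```

Run:
```python
from h import *
inc((-.09,.034,.016))
```

```text
t 12.7 tray [-0.1075  0.0342] 0.0166 F [-0.41 -0.38] -0.04 q6 1.38
turn [-1.000e-04  3.000e-04 -9.999e-01]
turn [0.0002 0.0001 0.0001]
(-0.09, 0.034, 0.016) shift [0.0175 0.0002 0.0006]
```

jog_arm:
  increments: [0, 0, 0, 0.003, 0, 0, 0, 0, 0, 0, 0.006, 0, 0, 0, 0, 0, 0, 0.009, 0, 0, 0, 0, 0, 0, 0.012, 0, 0, 0, 0, 0, 0, 0.015, 0, 0, 0, 0, 0, 0, 0.018, 0, 0, 0, 0, 0, 0, 0.02, 0.001, 0, 0, 0, 0, 0, 0.022, 0.002, 0, 0]

```text
clock: 13.7
position: [0.4667, -0.1171, 0.0165]
eef_rot: [2.494, 1.908, 0.0]
contact_force: [-0.0, -3.0, 0.7]
gripper_width: 0.0001
finger_force: 0.0
```

Run:
```python
from h import *
inc((-.03,.0,.016))
```

```text
t 13.7 tray [-0.0858  0.0319] 0.0165 F [-2.94 -0.75] 0.72 q6 1.42
turn [ 3.e-04 -4.e-04  1.e+00]
turn [ 0.0003  0.0002 -0.    ]
(-0.03, 0.0, 0.016) shift [0.0558 0.0319 0.0005]
```

jog_arm:
  increments: [0, 0, 0, 0.0025, 0.002, 0, 0, 0, 0, 0, 0.005, 0.004, 0, 0, 0, 0, 0, 0.0075, 0.006, 0, 0, 0, 0, 0, 0.01, 0.008, 0, 0, 0, 0, 0, 0.0125, 0.01, 0, 0, 0, 0, 0, 0.015, 0.012, 0, 0, 0, 0, 0, 0.0175, 0.014, 0, 0, 0, 0, 0, 0.02, 0.0155, 0, 0]

```text
clock: 14.7
position: [0.4865, -0.1014, 0.0163]
eef_rot: [-2.495, -1.909, 0.0]
contact_force: [0.2, -2.8, -0.3]
gripper_width: -0.0001
finger_force: 0.0
```

Run:
```python
from h import *
inc((-.03,.0,.016))
```

```text
t 14.7 tray [-0.0654  0.017 ] 0.0163 F [-2.65 -0.91] -0.25 q6 1.47
turn [ 1.000e-04 -1.000e-04 -9.999e-01]
turn [-0.0001 -0.      0.0001]
(-0.03, 0.0, 0.016) shift [0.0354 0.017  0.0003]
```

jog_arm:
  increments: [0, 0, 0, 0.003, 0.002, 0, 0, 0, 0, 0, 0.006, 0.004, 0, 0, 0, 0, 0, 0.009, 0.006, 0, 0, 0, 0, 0, 0.012, 0.008, 0, 0, 0, 0, 0, 0.015, 0.01, 0, 0, 0, 0, 0, 0.018, 0.012, 0, 0, 0, 0, 0, 0.021, 0.014, 0, 0, 0, 0, 0, 0.024, 0.015, 0, 0]

```text
clock: 15.7
position: [0.5071, -0.082, 0.0162]
eef_rot: [-2.495, -1.909, 0.0]
contact_force: [-1.5, -1.6, 0.1]
gripper_width: 0.0003
finger_force: 0.0
```

Run:
```python
from h import *
inc((.0,.0,.016))
f=vision.grab_frame('scene');cv2.imwrite('pics/s4.png',cv2.resize(f[130:260,240:400,::-1],None,fx=4,fy=4))
```

```text
t 15.7 tray [-0.0413  0.0022] 0.0162 F [-1.96  1.05] 0.1 q6 1.52
turn [ 2.000e-04 -3.000e-04 -9.999e-01]
turn [-0.0002 -0.0001  0.0001]
(0.0, 0.0, 0.016) shift [0.0413 0.0022 0.0002]
```

View pics/s4.png

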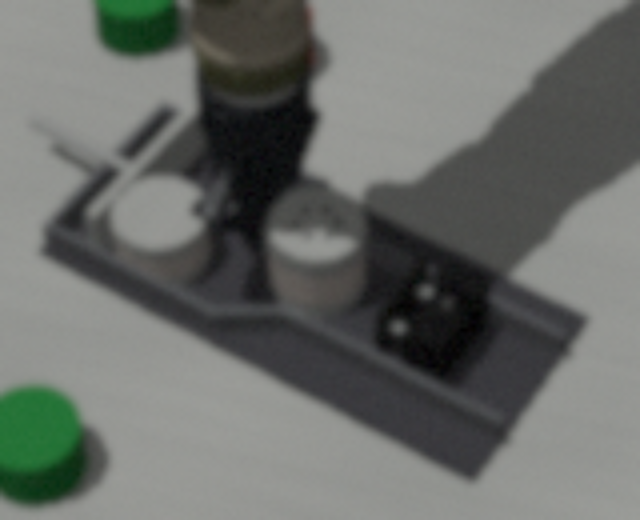

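The scene view shows tall at (315,245) entering the opening, and squat staying back at (160,230). I'll keep pushing straight and watch for the stop.

jog_arm:
  increments: [0, 0, 0, 0.003, 0.001, 0, 0, 0, 0, 0, 0.006, 0.002, 0, 0, 0, 0, 0, 0.009, 0.002, 0, 0, 0, 0, 0, 0.012, 0.002, 0, 0, 0, 0, 0, 0.015, 0.002, 0, 0, 0, 0, 0, 0.018, 0.002, 0, 0, 0, 0, 0, 0.021, 0.002, 0, 0, 0, 0, 0, 0.024, 0.002, 0, 0]

```text
clock: 16.75
position: [0.5154, -0.0595, 0.0163]
eef_rot: [2.495, 1.909, 0.0]
contact_force: [0.4, -1.0, 0.1]
gripper_width: -0.0004
finger_force: 0.0
```

Run:
```python
from h import *
inc((.0,.0,.016))
```

```text
t 16.75 tray [-0.0174  0.    ] 0.0163 F [-0.81 -0.69] 0.06 q6 1.57
turn [ 0.      0.     -0.9999]
turn [ 0.     -0.      0.0001]
(0.0, 0.0, 0.016) shift [0.0174 0.     0.0004]
```

jog_arm:
  increments: [0, 0, 0, 0.002, 0, 0, 0, 0, 0, 0, 0.004, 0, 0, 0, 0, 0, 0, 0.006, 0, 0, 0, 0, 0, 0, 0.008, 0, 0, 0, 0, 0, 0, 0.01, 0, 0, 0, 0, 0, 0, 0.012, 0, 0, 0, 0, 0, 0, 0.014, 0, 0, 0, 0, 0, 0, 0.015, 0, 0, 0]

```text
clock: 17.75
position: [0.5192, -0.0456, 0.0164]
eef_rot: [2.495, 1.908, -0.001]
contact_force: [-1.6, -3.6, 1.0]
gripper_width: 0.0
finger_force: 0.0
```

Run:
```python
from h import *
inc((.0,.0,.016))
```

```text
t 17.75 tray [-0.003 -0.   ] 0.0164 F [-3.91  0.58] 1.02 q6 1.59
turn [ 5.e-04 -1.e-04  1.e+00]
turn [ 0.      0.0003 -0.    ]
(0.0, 0.0, 0.016) shift [ 0.003  -0.      0.0004]
```

jog_arm:
  increments: [0, 0, 0, 0.001, 0, 0, 0, 0, 0, 0, 0.002, 0, 0, 0, 0, 0, 0, 0.003, 0, 0, 0, 0, 0, 0, 0.004, 0, 0, 0, 0, 0, 0, 0.005, 0, 0, 0, 0, 0, 0, 0.005, 0, 0, 0, 0, 0, 0, 0.005, 0, 0, 0, 0, 0, 0, 0.005, 0, 0, 0]

```text
clock: 18.75
position: [0.5205, -0.0409, 0.0164]
eef_rot: [2.495, 1.908, -0.001]
contact_force: [-1.8, -5.4, 1.2]
gripper_width: -0.0002
finger_force: 0.0
```

Run:
```python
from h import *
inc((.0,.0,.016))
```

```text
t 18.75 tray [ 0.0019 -0.0001] 0.0164 F [-5.69  0.31] 1.17 q6 1.6
turn [ 4.000e-04 -1.000e-04  9.999e-01]
turn [ 0.      0.0003 -0.0001]
(0.0, 0.0, 0.016) shift [-0.0019 -0.0001  0.0004]
```

jog_arm:
  increments: [0, 0, 0, 0.0005, 0, 0, 0, 0, 0, 0, 0.001, 0, 0, 0, 0, 0, 0, 0.0015, 0, 0, 0, 0, 0, 0, 0.002, 0, 0, 0, 0, 0, 0, 0.0025, 0, 0, 0, 0, 0, 0, 0.003, 0, 0, 0, 0, 0, 0, 0.003, 0, 0, 0, 0, 0, 0, 0.003, 0, 0, 0]

```text
clock: 19.75
position: [0.5213, -0.0384, 0.0165]
eef_rot: [2.495, 1.907, -0.002]
contact_force: [-2.6, -6.4, 0.2]
gripper_width: 0.0003
finger_force: 0.0
```

Run:
```python
from h import *
inc((.0,.0,.016))
```

```text
t 19.75 tray [ 0.0045 -0.0001] 0.0165 F [-6.87  0.81] 0.17 q6 1.61
turn [ 8.000e-04 -1.000e-04  9.998e-01]
turn [ 0.0001  0.0005 -0.0002]
(0.0, 0.0, 0.016) shift [-0.0045 -0.0001  0.0005]
```

jog_arm:
  increments: [0, 0, 0, 0.0005, 0, 0, 0, 0, 0, 0, 0.001, 0, 0, 0, 0, 0, 0, 0.0015, 0, 0, 0, 0, 0, 0, 0.002, 0, 0, 0, 0, 0, 0, 0.0025, 0, 0, 0, 0, 0, 0, 0.0025, 0, 0, 0, 0, 0, 0, 0.0025, 0, 0, 0, 0, 0, 0, 0.0025, 0, 0, 0]

```text
clock: 20.75
position: [0.5218, -0.0362, 0.0165]
eef_rot: [2.495, 1.907, -0.003]
contact_force: [-3.0, -7.2, 1.5]
gripper_width: 0.0005
finger_force: 0.0
```

Run:
```python
from h import *
inc((.0,.0,.016))
```

```text
t 20.75 tray [ 0.0068 -0.0001] 0.0165 F [-7.73  0.96] 1.48 q6 1.61
turn [ 1.100e-03 -1.000e-04  9.997e-01]
turn [ 0.0001  0.0007 -0.0003]
(0.0, 0.0, 0.016) shift [-0.0068 -0.0001  0.0005]
```

jog_arm:
  increments: [0, 0, 0, 0.0005, 0, 0, 0, 0, 0, 0, 0.001, 0, 0, 0, 0, 0, 0, 0.0015, 0, 0, 0, 0, 0, 0, 0.0015, 0, 0, 0, 0, 0, 0, 0.0015, 0, 0, 0, 0, 0, 0, 0.0015, 0, 0, 0, 0, 0, 0, 0.0015, 0, 0, 0, 0, 0, 0, 0.0015, 0, 0, 0]

```text
clock: 21.75
position: [0.5222, -0.0352, 0.0165]
eef_rot: [2.495, 1.906, -0.003]
contact_force: [-2.5, -9.4, 2.1]
gripper_width: 0.0001
finger_force: 0.0
```

Run:
```python
from h import *
inc((.0,.0,.016))
```

```text
t 21.75 tray [ 0.0078 -0.0001] 0.0165 F [-9.72 -0.05] 2.05 q6 1.62
turn [ 1.500e-03 -1.000e-04  9.997e-01]
turn [ 0.0001  0.0009 -0.0003]
(0.0, 0.0, 0.016) shift [-0.0078 -0.0001  0.0006]
```

jog_arm:
  increments: [0, 0, 0, -0.002, 0, 0, 0, 0, 0, 0, -0.005, 0, 0, 0, 0, 0, 0, -0.015, 0, 0, 0, 0, 0, 0, -0.025, 0, 0, 0, 0, 0, 0, -0.027, 0, -0.03, 0, 0, 0, 0, -0.027, 0, -0.08, 0, 0, 0, 0, -0.06, 0, -0.13, 0, 0, 0, 0, -0.12, 0, -0.14, 0]

```text
clock: 22.75
position: [0.4933, -0.1506, 0.1604]
eef_rot: [2.487, 1.91, 0.006]
contact_force: [0.4, -1.7, -0.9]
gripper_width: 0.0001
finger_force: 0.0
```

jog_arm:
  increments: [0, 0, 0, -0.05, 0, 0, 0, 0, 0, 0, -0.1, 0, 0, 0, 0, 0, 0, -0.12, 0, 0, 0, 0, 0, 0, -0.12, 0, 0, 0, 0, 0, 0, -0.12, 0, 0, 0, 0, 0, 0, -0.12, 0, 0, 0, 0, 0, 0, -0.12, 0, 0, 0, 0, 0, 0, -0.12, 0, 0, 0]

```text
clock: 23.75
position: [0.4599, -0.2647, 0.1564]
eef_rot: [-2.494, -1.91, -0.0]
contact_force: [0.4, -0.2, -0.4]
gripper_width: -0.0001
finger_force: 0.0
```

Run:
```python
from h import *
inc((.0,.0,.016))
for c in('top','scene'):
    f=vision.grab_frame(c)
    for n in('squat','tall'):
        for r in nets.tip_of(n,c):
            t=W2T(p,back(r['point'],.006,c))
            if abs(t[1])<.09 and abs(t[0])<.2: print(c,n,'tip',r['score'],t)
    cv2.imwrite(f'pics/{c}5.png',cv2.resize(f[130:280,260:420,::-1],None,fx=2.45,fy=2.45))
    if c=='top':
        g=cv2.cvtColor(f,cv2.COLOR_RGB2GRAY);xs=np.arange(-.15,.1,.0005);ys=np.arange(-.08,.08,.0005);X,Y=np.meshgrid(xs,ys)
        d=np.hypot(*np.meshgrid(np.arange(-80,81),np.arange(-80,81)));k=np.where(d<66,1/(d<66).sum(),np.where(d<78,-1/((d>=66)&(d<78)).sum(),0))
        uv=proj(T2W(p,np.c_[X.ravel(),Y.ravel(),0*X.ravel()+.068]),'top').astype(np.float32).reshape(*X.shape,2)
        q=cv2.filter2D(cv2.remap(g,uv[...,0],uv[...,1],1).astype(float),-1,k);q[X<0]=-9;i=np.unravel_index(q.argmax(),q.shape);print('tall',xs[i[1]],ys[i[0]],q.max())
a=[cv2.imread(f'pics/{c}5.png') for c in('top','scene')];cv2.imwrite('pics/b5.png',np.hstack(a))
```

```text
t 23.75 tray [-2.3e-01 -1.0e-04] 0.1564 F [-0.05 -0.45] -0.36 q6 1.16
turn [ 1.000e-04  0.000e+00 -9.996e-01]
turn [ 0.     -0.      0.0004]
(0.0, 0.0, 0.016) shift [2.300e-01 2.000e-04 1.404e-01]
top squat tip 0.65 [-0.09750775 -0.03737768]
top tall tip 0.59 [0.05829711 0.00574346]
tall 0.04800000000000018 6.938893903907228e-17 93.19297984946004
scene squat tip 0.77 [-0.10006462 -0.04020152]
scene tall tip 0.67 [0.049245   0.00782942]
```

View pics/b5.png

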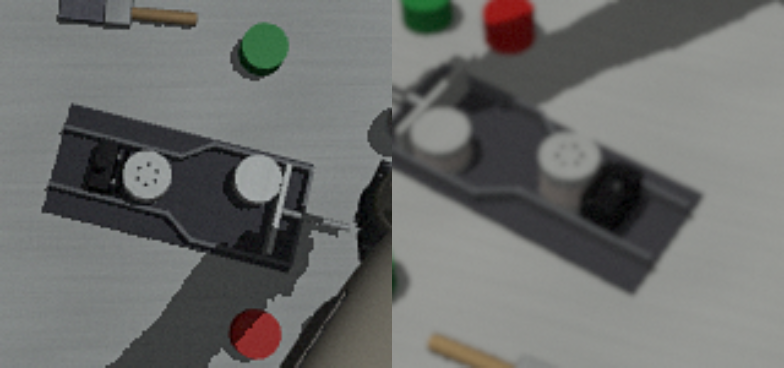

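Tall sits in the outlet at tray about (0.048, 0.000), and squat is back at about (-0.10,-0.036). I can't read the stop's depth reliably from the images, so I'll touch the tin's back again to measure how far it sprang back.

jog_arm:
  increments: [0, 0, 0, 0.05, 0, 0, 0, 0, 0, 0, 0.1, 0, 0, 0, 0, 0, 0, 0.15, 0, 0, 0, 0, 0, 0, 0.2, 0, 0, 0, 0, 0, 0, 0.212, 0, 0.05, 0, 0, 0, 0, 0.212, 0, 0.1, 0, 0, 0, 0, 0.212, 0, 0.14, 0, 0, 0, 0, 0.212, 0, 0.14, 0]

```text
clock: 25.05
position: [0.5121, -0.0598, 0.0136]
eef_rot: [-2.491, -1.906, 0.006]
contact_force: [-0.5, -0.8, 0.4]
gripper_width: 0.0001
finger_force: 0.0
```

jog_arm:
  increments: [0, 0, 0, 0.003, 0, 0, 0, 0, 0, 0, 0.006, 0, 0, 0, 0, 0, 0, 0.009, 0, 0, 0, 0, 0, 0, 0.012, 0, 0, 0, 0, 0, 0, 0.015, 0, 0, 0, 0, 0, 0, 0.017, 0, 0, 0, 0, 0, 0, 0.018, 0, 0, 0, 0, 0, 0, 0.018, 0, 0, 0]

```text
clock: 26.05
position: [0.5198, -0.0432, 0.0163]
eef_rot: [-2.495, -1.909, 0.0]
contact_force: [-0.0, 0.0, -0.4]
gripper_width: -0.0002
finger_force: 0.0
```

Run:
```python
from h import *
inc((.0018,.0,.016))
```

```text
t 26.05 tray [-0.0006  0.0001] 0.0163 F [-0.01  0.05] -0.42 q6 1.6
turn [ 0.000e+00 -1.000e-04 -9.999e-01]
turn [-0.0001 -0.      0.0001]
(0.0018, 0.0, 0.016) shift [0.0024 0.0001 0.0003]
```

jog_arm:
  increments: [0, 0, 0, 0.0005, 0, 0, 0, 0, 0, 0, 0.001, 0, 0, 0, 0, 0, 0, 0.0015, 0, 0, 0, 0, 0, 0, 0.002, 0, 0, 0, 0, 0, 0, 0.0025, 0, 0, 0, 0, 0, 0, 0.003, 0, 0, 0, 0, 0, 0, 0.003, 0, 0, 0, 0, 0, 0, 0.003, 0, 0, 0]

```text
clock: 27.05
position: [0.5206, -0.0404, 0.0163]
eef_rot: [-2.495, -1.909, -0.0]
contact_force: [0.1, 0.5, -0.4]
gripper_width: -0.0002
finger_force: 0.0
```

Run:
```python
from h import *
inc((.0018,.0,.016))
```

```text
t 27.05 tray [0.0024 0.    ] 0.0163 F [0.55 0.05] -0.36 q6 1.6
turn [ 0.     -0.     -0.9999]
turn [-0.     -0.      0.0001]
(0.0018, 0.0, 0.016) shift [-0.0006  0.      0.0003]
```

There's still no contact at finger x = 0.0024, so the tin sprang back less than 5.4 mm and the stop is held in by more than about 5.4 mm. I'll withdraw and hand in.

jog_arm:
  increments: [0, 0, 0, -0.005, 0, 0, 0, 0, 0, 0, -0.015, 0, 0, 0, 0, 0, 0, -0.02, 0, 0, 0, 0, 0, 0, -0.02, 0, -0.03, 0, 0, 0, 0, -0.02, 0, -0.08, 0, 0, 0, 0, -0.02, 0, -0.13, 0, 0, 0, 0, -0.02, 0, -0.14, 0, 0, 0, 0, -0.02, 0, -0.14, 0]

```text
clock: 28.05
position: [0.5157, -0.0601, 0.1568]
eef_rot: [2.494, 1.908, 0.002]
contact_force: [0.8, -0.5, -1.0]
gripper_width: -0.0003
finger_force: 0.0
```

Run:
```python
from h import *
inc((.0018,.0,.016));vision.grab_frame('scene')
for n in('squat','tall'):
    for r in nets.tip_of(n,'scene'):
        t=W2T(p,back(r['point'],.006,'scene'))
        if abs(t[1])<.09 and abs(t[0])<.2: print(n,r['score'],t)
print(arm.close_job())
```

```text
t 28.05 tray [-0.0179 -0.0004] 0.1568 F [-0.26 -0.88] -0.99 q6 1.57
turn [-0.000e+00 -8.000e-04  9.999e-01]
turn [ 0.0005 -0.     -0.0001]
(0.0018, 0.0, 0.016) shift [ 0.0197 -0.0007  0.1408]
squat 0.89 [-0.10556879 -0.04373187]
tall 0.83 [0.05324906 0.00828653]
the job is handed in; nothing more can be done
None
```

I handed the job in at about 28 s but got no verdict back: the tall tin sits in the outlet holding the stop in by an estimated 5 mm or more (judged by feel), the squat tin is back at about tray x = -0.10, and the highest push force I read was about 10 N.

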